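# Turn the supply row round for a left-handed jeweller

## Robot

A 6-joint arm with a two-finger parallel gripper is mounted at the origin on a cart in front of the work surface, level with it; the furniture and walls round the work are solid. World frame = base frame: x ahead of the robot, y to its left, z up, the work surface at z = 0. Lengths are in mm, angles in rad, forces in N, time in s.
With the tool pointing down it reaches from about 250 to 775 mm from the base axis. Payload 8.9 kg.
Tool frame: the origin (TCP) lies on the front face of the gripper's body, between the roots of the fingers; the fingertips stand 73 mm ahead of it and the grasp point (between the pads) lies 54 mm ahead of it; z points along the fingers, y is the line along which they close (so a half turn about z gives the same grasp; the last joint's range is limited). The gripper opens to 85 mm and grips with 20 to 120 N. Pads are 22 mm wide; open, the fingers measure 114 mm over their backs; the gripper's body (76 mm by 85 mm) begins 54 mm behind the grasp point. The pads swing forward as they close: fully open they stand 13 mm farther back than shut.
Start: joints at [-1.393, 0.291, -0.153, 1.127, 0, 1.431], TCP at [163.554, -498.873, 303.905] pointing down, gripper open.
Joint ranges: [-2.52, 2.52], [-0.91, 1.74], [-1.3, 1.37], [-1.96, 2.02], [-1.52, 1.47], [-3.14, 3.14]. Speed limits (rad/s): [2.22, 2.22, 2.79, 3.14, 3.14, 3.14].

## Interface

Orientations are given as a unit quaternion [w, x, y, z].
In Python, from station import bot gives the robot as it stands.
- The arm moves only by the tool apply_moves, never from a script. Its argument "deltas" is one flat list of numbers, 5 for each row, row after row: the finger opening in m, from 0 to 0.0854, then the shift along the tool's x, y, z in m, then the turn about the tool's z in rad. A call has 1 to 12 rows; each row is the pose to reach, as a shift and turn from the pose commanded when the call began, along the tool's axes at that moment; what a row does not reach only later rows make up. A row lasts 1/8 s, in which the tool goes at most 62.5 mm and 10.7 degrees, less where a joint would pass 70% of its speed; a pose out of reach is approached as far as the arm can. A call with a gripper value outside its range is refused whole. The fingers move at their own pace and stop on an object; "newtons" is the grip in N (left out, the last holds). Time passes only in rows, so rows that repeat a pose let the fingers close. It gives the time, the measured TCP pose, the force, the opening and the grip force at its end, in the units of the state.
- bot.observe(): the state, without advancing time (a new reading comes with each control period).
- bot.camera(name): name is "scene" or "top"; returns (picture, depth): 480x640x3 uint8, blue, green, red; 480x640 float32, mm along the optical axis (not along the pixel's ray), 0 where there is no reading.
- bot.camera_info(name): a dict with "fx", "fy", "cx", "cy" (pixels), "pose" (4x4, takes a point from camera to world coordinates). Camera axes: x right, y down, z forward; pixel columns grow to the right and rows downward; lengths in mm; the calibration is good to about 2 mm. A picture is of the moment at which its call begins. camera_info takes no time and is no camera call.
- bot.sign_off(): hands the job in; it is judged then, once.
The state is a dict: "time": time; "joint_pos": joint angles; "joint_vel": joint speeds; "joint_torque": joint torques, N m; "eef_pos": TCP position; "ee_rot": TCP orientation; "contact_force": force on the tool from outside, world axes, zero at the start; "torque": the same for the moment, N m; "gripper_width": finger opening in mm; "finger_force": force on a finger pad.
Only numpy, scipy, OpenCV 4.12 (cv2) and the standard library are available. Lean on these libraries where they do the work, as an engineer would, in place of code of your own. Each camera call takes 0.05 s, during which the arm holds its last target. There are 200 camera calls.

## Task

A left-handed jeweller takes over this bench: move all four things from the pale wooden rack to the empty dark one in the reverse order, so that the thing at the left end of the pale rack comes to the right end of the dark rack and so on, as seen from the robot. Stand each one upright on the floor of its own bay, about in the middle between the dividers and between the front and back edges, and let go of it.

Things in the scene. Friction and masses are not known exactly. Their poses are not given: they have to be found in the camera images.
- light_rack: Full rack, pale wood, fixed: 70 mm deep (x), 260 mm long (y), floor 8 mm thick. Five dividers 4 mm thick, 12 mm high above the floor, 62 mm along x make four bays open at front and back, 60 mm clear. Origin under its centre on the worktop; bay centres at x = 0, y = +96, +32, -32, -96 mm, floor at z = 8 mm. y runs along the row to the left as seen from the robot (yaw -0.3 to -0.5).
- dark_rack: The empty rack: dark brown wood, otherwise the same shape, sizes and frame as the pale rack (bay centres at y = +96, +32, -32, -96 mm, bare floor 8 mm above the origin, y to the left as seen from the robot, yaw -0.3 to -0.5). Fixed. It stands behind or in front of the pale rack, roughly parallel to it.
- bead_pot_blue: Round squat blue tub under light blue crumpled film, 46 mm across, 36 mm high, its firm wall 43 mm across and 24 mm high; grasp the wall low. Loose. Origin at the centre of its underside, z up.
- rouge_block: Dull red block of polishing compound, 28 mm (its x) by 45 mm (its y) by 27 mm high, one corner worn. Loose. Origin at the centre of its underside, z up. At the start its 45 mm side lies across the row (front to back in its bay).
- solder_spool: Small light grey spool wound with silver wire, 36 mm across, 20 mm high, standing on its flange, axis up. Loose. Origin at the centre of its underside, z up.
- dapping_block: Brass-coloured cube with round hollows, 40 mm, 0.5 kg. Loose. Origin at the centre of its underside, z up; sides along its x and y, nearly along those of the rack at the start.
- felt_bead_pot_blue: White felt 48 x 52 mm, 2 mm thick, fixed in the bay of the pale rack where the blue tub stands at the start (partly seen under it); it stays there and so remembers that thing's place. Origin at the centre of its underside, its axes those of the pale rack.
- felt_rouge_block: Green felt 48 x 52 mm, 2 mm thick, fixed in the bay of the pale rack where the red block stands at the start (partly seen under it); it stays there and so remembers that thing's place. Origin at the centre of its underside, its axes those of the pale rack.
- felt_solder_spool: Black felt 48 x 52 mm, 2 mm thick, fixed in the bay of the pale rack where the wire spool stands at the start (partly seen under it); it stays there and so remembers that thing's place. Origin at the centre of its underside, its axes those of the pale rack.
- felt_dapping_block: Light grey felt 48 x 52 mm, 2 mm thick, fixed in the bay of the pale rack where the brass cube stands at the start (partly seen under it); it stays there and so remembers that thing's place. Origin at the centre of its underside, its axes those of the pale rack.
Things that resemble listed ones, but are neither listed nor needed, are in the scene too. What is shaped like the bead_pot_blue but orange is not meant.

How it is judged:
By the outcome, as a careful person would: the job done as asked, in the order asked, and still so for the second after the job is handed in, with the robot touching nothing.
It also fails if it takes over 93 s, if anything falls off the work surface, if the arm or the gripper's body presses on something with over 40 N, if the wrist force passes 120 N, or if a joint passes its speed limit or range.

## Working session

There is one attempt and no reset: what is moved stays moved. The work goes in short steps, Python scripts to look and compute and a tool call to move; the robot and the scene stay as the last step left them, time stands still between calls to the robot, and variables do not carry over. Pictures are saved under pics/ and viewed, at most 14 in all, crops included, and the job is handed in when it is done.

Besides the shell and the picture viewer there is one more tool, called after ">>>" by a JSON object that holds its "method" and its "body", one argument or row to a line. apply_moves: Moves the arm, as the interface text tells. Its arguments: {"type":"object","properties":{"deltas":{"type":"array","items":{"type":"number"}},"newtons":{"type":"number"}},"required":["deltas"]}

```bash
mkdir -p pics; ls
python3 - <<'E'
from station import bot
import cv2,numpy as np
for n in("scene","top"):
    p,d=bot.camera(n); cv2.imwrite(f"pics/{n}0.png",p); np.save(f"pics/{n}0.npy",d)
    i=bot.camera_info(n); print(n,i["fx"],i["cx"],i["cy"],np.round(i["pose"],3).tolist())
s=bot.observe(); print(s)
E
```

```text
pics
scene 439.6725286807758 326.4883005607134 244.8639640403723 [[0.884, -0.355, 0.304, 250.42], [-0.467, -0.664, 0.584, -751.518], [-0.005, -0.658, -0.753, 693.895], [0.0, 0.0, 0.0, 1.0]]
top 555.8906789626267 322.2232052370532 230.52228267345615 [[-0.023, -0.991, 0.134, 394.618], [-1.0, 0.025, 0.013, -233.072], [-0.016, -0.134, -0.991, 901.658], [0.0, 0.0, 0.0, 1.0]]
{'time': 0.1, 'joint_pos': array([-1.39325962e+00,  2.91228741e-01, -1.54028598e-01,  1.12668566e+00,
       -3.39559416e-05,  1.43150862e+00]), 'joint_vel': array([-0.00065862, -0.00107489,  0.00243205, -0.00017468, -0.00017508,
       -0.00067963]), 'joint_torque': array([ 2.07958248e-03, -5.37977958e+01,  3.31918752e+01,  9.30925511e-03,
       -2.01097710e-04, -3.48455750e-06]), 'eef_pos': array([ 163.51315717, -498.57748791,  303.39548976]), 'ee_rot': array([-5.72904616e-04,  9.87478839e-01,  1.57750480e-01, -2.79389234e-05]), 'contact_force': array([ 0.74474396,  0.58399711, -0.02241373]), 'torque': array([-0.0039274 , -0.01140588, -0.00813663]), 'finger_force': 0.0, 'gripper_width': 85.32019736814087}
```

View pics/top0.png

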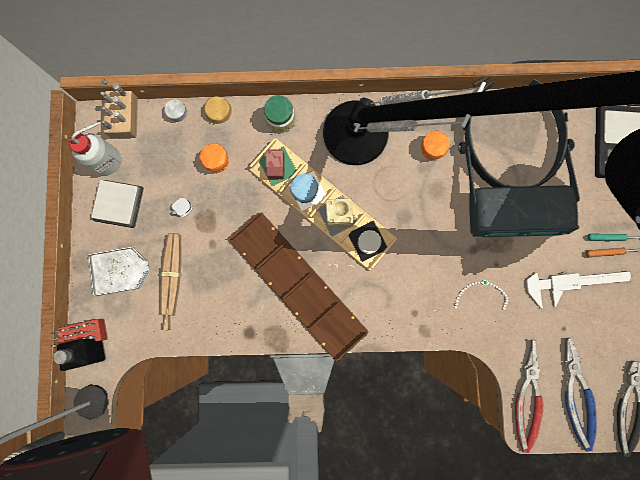

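View pics/scene0.png

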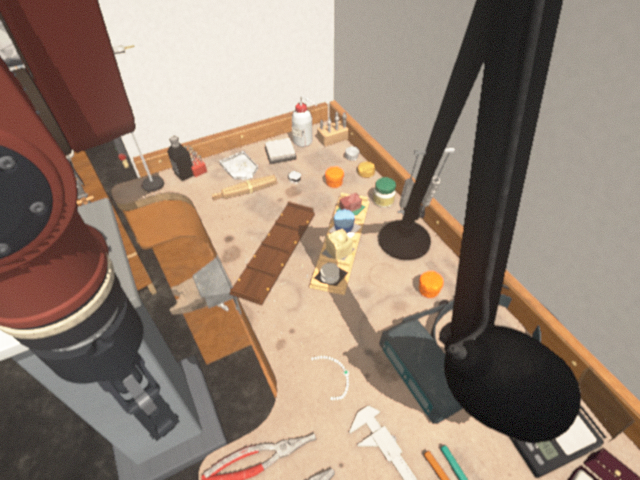

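The top view shows the pale rack running from (268,150) to (378,262), with red (274,164), blue (305,186), brass (340,210) and spool (370,241) from left to right. The dark rack is in front of it, with corners near (263,213), (229,238), (335,358) and (368,333). The lamp base is at (355,130), with its arm above and to the right. So the dark rack, left to right, should be spool, brass, blue, red.

```bash
cat > h.py <<'E'
import cv2,numpy as np
from station import bot
def pts(n,d):
    i=bot.camera_info(n); v,u=np.mgrid[0:480,0:640]
    c=np.stack([(u-i["cx"])/i["fx"]*d,(v-i["cy"])/i["fy"]*d,d],-1)
    P=i["pose"]; return c@P[:3,:3].T+P[:3,3]
def ray(n,uv,z):
    i=bot.camera_info(n); P=i["pose"]; uv=np.atleast_2d(uv).astype(float)
    r=np.c_[(uv[:,0]-i["cx"])/i["fx"],(uv[:,1]-i["cy"])/i["fy"],np.ones(len(uv))]@P[:3,:3].T
    return P[:3,3]+r*((z-P[2,3])/r[:,2])[:,None]
def big(m):
    m=cv2.morphologyEx(m.astype(np.uint8),cv2.MORPH_OPEN,np.ones((3,3)))
    n,l,s,c=cv2.connectedComponentsWithStats(m); k=1+np.argmax(s[1:,4]); return l==k
def rect(m,n,z):
    cs,_=cv2.findContours(m.astype(np.uint8),cv2.RETR_EXTERNAL,cv2.CHAIN_APPROX_NONE)
    c=max(cs,key=cv2.contourArea)[:,0]; w=ray(n,c,z)[:,:2].astype(np.float32)
    return cv2.minAreaRect(w)
E
python3 - <<'E'
from h import *
p=cv2.imread("pics/top0.png"); d=np.load("pics/top0.npy"); W=pts("top",d); H=cv2.cvtColor(p,cv2.COLOR_BGR2HSV)
z=W[...,2]; roi=np.zeros(z.shape,bool); roi[130:365,225:400]=1
print("table z",np.median(z[300:340,180:220]))
for nm,(u,v) in dict(dbay=(254,250),dbay2=(335,325),spool=(370,241),brass=(333,222),red=(274,158),blue=(305,186)).items(): print(nm,np.round(np.median(W[v-2:v+3,u-2:u+3].reshape(-1,3),0),1))
for nm,c in dict(d=[(263,213),(229,238),(335,358),(368,333)],p=[(280,140),(248,167),(370,269),(397,240)]).items(): print(nm,np.round(ray("top",c,8)[:,:2]).tolist())
h=(z>-20)&(d>0)&(z<70)&roi
dark=big(roi&(H[...,2]<120)&(H[...,0]<15)&(H[...,1]>90)&(np.mgrid[0:480,0:640][0]>205))
print("dark",rect(dark,"top",8),dark.sum())
m=dark.astype(np.uint8)*255
# lamp heights
for u in(380,420,460,500,560,620):
    col=W[60:150,u]; k=col[:,2].argmax(); print("lamp",np.round(col[k]))
cv2.imwrite("pics/crop0.png",cv2.resize(p[130:365,225:405],None,fx=3,fy=2.5,interpolation=cv2.INTER_CUBIC)[:590])
E
```

```text
table z -0.49083704774773196
dbay [ 486.7 -110.3    8.7]
dbay2 [ 364.1 -238.     7.6]
spool [ 494.4 -296.4   29.3]
brass [ 523.1 -238.8   49. ]
red [ 631.1 -147.    36.1]
blue [ 582.3 -196.3   44.6]
d [[547.0, -125.0], [507.0, -70.0], [313.0, -237.0], [351.0, -290.0]]
p [[669.0, -155.0], [625.0, -101.0], [452.0, -296.0], [497.0, -342.0]]
dark ((429.0169982910156, -179.30386352539062), (262.1172790527344, 69.4625015258789), 40.62946319580078) 5973
lamp [ 637. -305.  173.]
lamp [ 395. -233.  902.]
lamp [ 607. -376.  330.]
lamp [ 588. -400.  386.]
lamp [ 567. -429.  453.]
lamp [ 550. -451.  504.]
```

View pics/crop0.png

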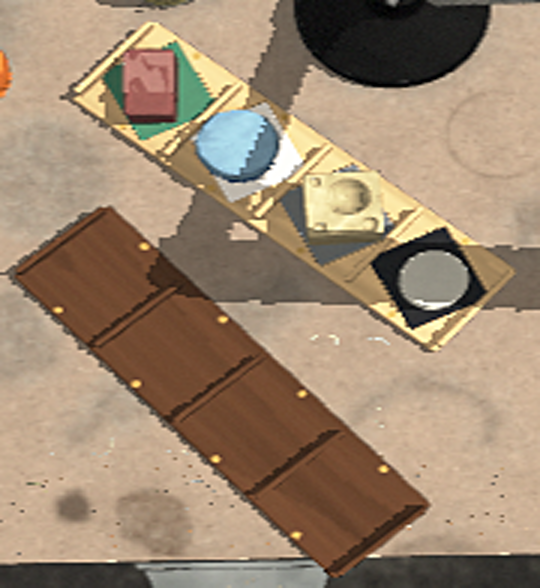

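Run:
```python
from h import *
p=cv2.imread("pics/top0.png"); d=np.load("pics/top0.npy"); W=pts("top",d); z=W[...,2]; H=cv2.cvtColor(p,cv2.COLOR_BGR2HSV)
vis=cv2.resize(p[130:285,235:410],None,fx=4,fy=4,interpolation=cv2.INTER_CUBIC)[:600]
for nm,(u,v),zt in [("red",(274,164),37),("blue",(305,186),46),("brass",(340,210),50),("spool",(370,241),30)]:
    win=np.zeros(z.shape,bool); win[v-22:v+23,u-22:u+23]=1
    m=big(win&(z>zt-7)&(z<zt+6)); r=rect(m,"top",zt-1)
    w=W[m]; print(nm,np.round(r[0],1),np.round(r[1],1),round(r[2],1),"circle",m.sum(),"mean",np.round(w.mean(0),1))
    b=np.array(cv2.findContours(m.astype(np.uint8),0,1)[0][0]); cv2.drawContours(vis,[((b-[235,130])*4+2)],-1,(255,0,255),1)
pale=big((H[...,0]>15)&(H[...,0]<32)&(H[...,1]>70)&(np.mgrid[0:480,0:640][0]>135)&(np.mgrid[0:480,0:640][0]<275)&(np.mgrid[0:480,0:640][1]<400)&(np.mgrid[0:480,0:640][1]>240)&(z>2))
r=rect(pale,"top",8); print("pale",r)
cv2.imwrite("pics/c1.png",vis)
```

```text
red [ 623.  -147.7] [27.3 43. ] 89.2 circle 463 mean [ 623.4 -147.6   35.5]
blue [ 580.6 -194.6] [41.  41.7] 88.8 circle 568 mean [ 581.2 -194.5   44.1]
brass [ 539.8 -248.7] [40.8 39.9] 2.6 circle 580 mean [ 539.3 -248.3   48.9]
spool [ 494.4 -295.8] [33.1 35. ] 88.2 circle 403 mean [ 494.1 -295.8   29.6]
pale ((541.7739868164062, -243.5220489501953), (137.25537109375, 71.9061279296875), 49.039161682128906)
```

View pics/c1.png

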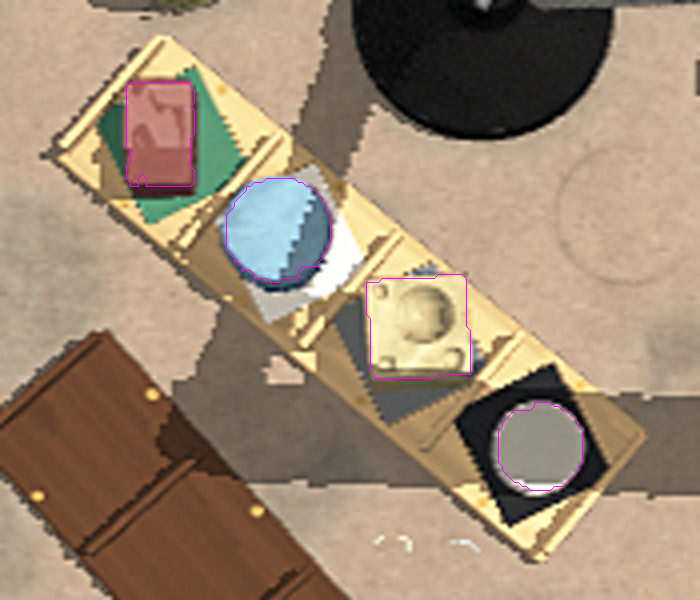

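Red, brass, blue and spool are outlined cleanly at (160,133), (419,327), (278,230) and (541,447) in the crop. The red block and the brass cube sit about 45° to the rack and lie along the world axes, so I'll grip them above the dividers. Spool first.

```bash
cat >> h.py <<'E'
def go(*targets):
    """each target: x,y,z, world angle of tool y (mod pi)"""
    s=bot.observe(); q=s["ee_rot"]; from scipy.spatial.transform import Rotation as R
    M=R.from_quat([q[1],q[2],q[3],q[0]]).as_matrix(); a=np.arctan2(M[1,1],M[0,1])
    print("t",round(s["time"],2),"pos",np.round(s["eef_pos"],1),"yang",round(a,3),"w",round(s["gripper_width"],1),"j",np.round(s["joint_pos"],2))
    for t in targets:
        dl=M.T@(np.array(t[:3])-s["eef_pos"])/1000; da=(t[3]-a+np.pi/2)%np.pi-np.pi/2
        print(t,"->",np.round(dl,4),"turn",round(-da,3),"tilt",np.round(M[2,:],3))
E
python3 -c "
from h import *
go((494,-296,150,-.72),(494,-296,85,-.72))"
```

```text
t 0.1 pos [ 163.5 -498.6  303.4] yang -1.254 w 85.3 j [-1.39  0.29 -0.15  1.13 -0.    1.43]
(494, -296, 150, -0.72) -> [ 0.3771 -0.0894  0.1535] turn -0.534 tilt [ 0.    -0.001 -1.   ]
(494, -296, 85, -0.72) -> [ 0.3771 -0.0893  0.2185] turn -0.534 tilt [ 0.    -0.001 -1.   ]
```

>>> {"method": "apply_moves", "body": {
  "deltas": [0.0854, 0.06, -0.015, 0.02, -0.1, 0.0854, 0.12, -0.03, 0.045, -0.2, 0.0854, 0.18, -0.045, 0.07, -0.3, 0.0854, 0.24, -0.06, 0.095, -0.4, 0.0854, 0.3, -0.075, 0.12, -0.5, 0.0854, 0.35, -0.083, 0.14, -0.534, 0.0854, 0.377, -0.089, 0.153, -0.534, 0.0854, 0.377, -0.089, 0.153, -0.534, 0.0854, 0.377, -0.089, 0.153, -0.534, 0.0854, 0.377, -0.089, 0.153, -0.534],
  "newtons": 30
}}

```text
time: 1.35
eef_pos: [493.5, -297.6, 151.4]
ee_rot: [0.0, 0.911, 0.412, 0.0]
contact_force: [0.4, -0.4, 0.6]
gripper_width: 85.4
finger_force: 0.0
```

```bash
python3 -c "
from h import *
go((494,-296,85,-.72))
p,d=bot.camera('scene');cv2.imwrite('pics/s1.png',p)"
```

```text
t 1.35 pos [ 493.5 -297.6  151.4] yang -0.721 w 85.4 j [-0.67  0.51 -0.24  0.82 -0.    1.62]
(494, -296, 85, -0.72) -> [ 0.0016 -0.0007  0.0664] turn -0.001 tilt [-0.     0.001 -1.   ]
```

>>> {"method": "apply_moves", "body": {
  "deltas": [0.0854, 0.0016, -0.0007, 0.03, 0, 0.0854, 0.0016, -0.0007, 0.06, 0, 0.0854, 0.0016, -0.0007, 0.0664, 0, 0.0854, 0.0016, -0.0007, 0.0664, 0, 0.034, 0.0016, -0.0007, 0.0664, 0, 0.03, 0.0016, -0.0007, 0.0664, 0, 0.03, 0.0016, -0.0007, 0.0664, 0, 0.03, 0.0016, -0.0007, 0.0664, 0, 0.03, 0.0016, -0.0007, 0.0664, 0, 0.03, 0.0016, -0.0007, 0.0664, 0],
  "newtons": 30
}}

```text
time: 2.65
eef_pos: [494.9, -295.4, 85.3]
ee_rot: [0.001, 0.911, 0.413, 0.0]
contact_force: [-0.2, 0.7, 5.7]
gripper_width: 34.1
finger_force: 29.5
```

```bash
python3 -c "
from h import *
go((494,-296,165,-.72),(502,-117,150,-.862),(502,-117,84,-.862))
p,d=bot.camera('scene');cv2.imwrite('pics/s2.png',cv2.resize(p[150:310,220:420],None,fx=3,fy=3))"
```

```text
t 2.65 pos [ 494.9 -295.4   85.3] yang -0.72 w 34.1 j [-0.66  0.59 -0.31  0.67 -0.    1.63]
(494, -296, 165, -0.72) -> [-0.001  -0.0002 -0.0797] turn 0.0 tilt [-0.     0.001 -1.   ]
(502, -117, 150, -0.862) -> [ 0.1388 -0.1122 -0.0648] turn 0.142 tilt [-0.     0.001 -1.   ]
(502, -117, 84, -0.862) -> [ 0.1388 -0.1123  0.0012] turn 0.142 tilt [-0.     0.001 -1.   ]
```

View pics/s2.png

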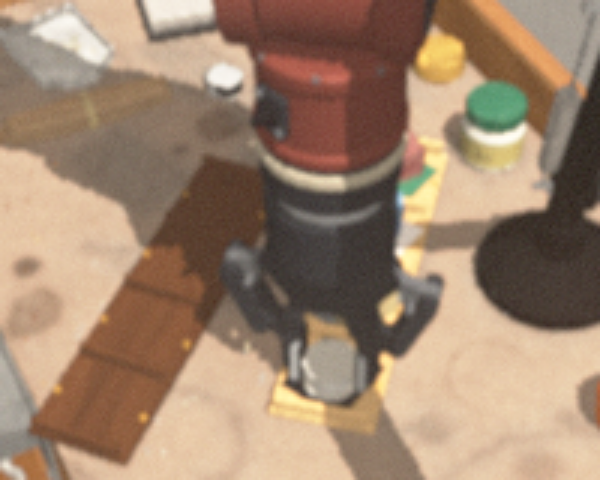

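The spool is between the fingers at about (330,370) in the crop, 34 mm wide at 30 N. Lifting it and carrying it to the left bay of the dark rack.

>>> {"method": "apply_moves", "body": {
  "deltas": [0.03, 0, 0, -0.03, 0, 0.03, 0, 0, -0.07, 0, 0.03, 0.03, -0.025, -0.08, 0, 0.03, 0.07, -0.055, -0.08, 0.07, 0.03, 0.105, -0.085, -0.08, 0.142, 0.03, 0.139, -0.112, -0.075, 0.142, 0.03, 0.139, -0.112, -0.065, 0.142, 0.03, 0.139, -0.112, -0.065, 0.142]
}}

```text
time: 3.7
eef_pos: [501.8, -117.0, 149.0]
ee_rot: [-0.0, 0.938, 0.347, -0.0]
contact_force: [0.2, -0.1, -0.4]
gripper_width: 34.4
finger_force: 30.5
```

```bash
python3 -c "
from h import *
go((502,-117,100,-.862),(502,-117,84.5,-.862))"
```

```text
t 3.7 pos [ 501.8 -117.   149. ] yang -0.862 w 34.4 j [-0.37  0.42 -0.41  0.74 -0.    2.06]
(502, -117, 100, -0.862) -> [0.0002 0.0002 0.049 ] turn 0.0 tilt [-0.001 -0.001 -1.   ]
(502, -117, 84.5, -0.862) -> [0.0002 0.0002 0.0645] turn 0.0 tilt [-0.001 -0.001 -1.   ]
```

>>> {"method": "apply_moves", "body": {
  "deltas": [0.03, 0, 0, 0.03, 0, 0.03, 0, 0, 0.052, 0, 0.03, 0, 0, 0.06, 0, 0.03, 0, 0, 0.0645, 0, 0.03, 0, 0, 0.0645, 0, 0.03, 0, 0, 0.0645, 0, 0.045, 0, 0, 0.0645, 0, 0.07, 0, 0, 0.0645, 0, 0.07, 0, 0, 0.0645, 0, 0.07, 0, 0, 0.05, 0, 0.0854, 0, 0, 0.01, 0, 0.0854, 0, 0, 0, 0]
}}

```text
time: 5.2
eef_pos: [503.4, -117.3, 152.4]
ee_rot: [0.001, 0.938, 0.347, 0.002]
contact_force: [0.2, -0.6, -0.7]
gripper_width: 85.5
finger_force: 0.0
```

```bash
python3 -c "
from h import *
go((540,-248.7,160,0.02),(540,-248.7,95,0.02))
p,d=bot.camera('scene');cv2.imwrite('pics/s3.png',cv2.resize(p[150:310,220:420],None,fx=3,fy=3))"
```

```text
t 5.2 pos [ 503.4 -117.3  152.4] yang -0.862 w 85.5 j [-0.37  0.41 -0.41  0.74  0.    2.06]
(540, -248.7, 160, 0.02) -> [-0.0577  0.1236 -0.0072] turn -0.882 tilt [ 0.002  0.004 -1.   ]
(540, -248.7, 95, 0.02) -> [-0.0579  0.1234  0.0578] turn -0.882 tilt [ 0.002  0.004 -1.   ]
```

View pics/s3.png

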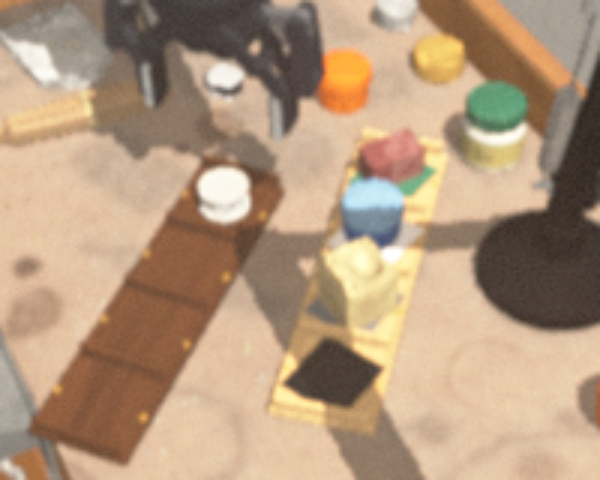

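The spool stands upright in the left bay of the dark rack at (223,195). The brass cube is next.

>>> {"method": "apply_moves", "body": {
  "deltas": [0.0854, -0.01, 0.02, -0.007, -0.15, 0.0854, -0.02, 0.045, -0.007, -0.32, 0.0854, -0.035, 0.075, -0.007, -0.5, 0.0854, -0.047, 0.1, -0.007, -0.68, 0.0854, -0.058, 0.1235, -0.007, -0.85, 0.0854, -0.058, 0.1235, -0.007, -0.907, 0.0854, -0.058, 0.1235, 0.01, -0.907, 0.0854, -0.058, 0.1235, 0.01, -0.907, 0.0854, -0.058, 0.1235, 0.01, -0.907],
  "newtons": 60
}}

```text
time: 6.38
eef_pos: [538.1, -247.9, 139.1]
ee_rot: [-0.0, 0.691, 0.723, -0.0]
contact_force: [-0.3, -0.4, -0.0]
gripper_width: 85.0
finger_force: 0.0
```

```bash
python3 -c "
from h import *
go((540,-248.7,95,0.045))"
```

```text
t 6.38 pos [ 538.1 -247.9  139.1] yang 0.045 w 85.0 j [-0.55  0.55 -0.21  0.81  0.    0.97]
(540, -248.7, 95, 0.045) -> [-0.0009  0.0019  0.0441] turn -0.0 tilt [ 0.001 -0.001 -1.   ]
```

>>> {"method": "apply_moves", "body": {
  "deltas": [0.0854, -0.001, 0.002, 0.03, 0, 0.0854, -0.001, 0.002, 0.044, 0, 0.0854, -0.001, 0.002, 0.044, 0, 0.035, -0.001, 0.002, 0.044, 0, 0.035, -0.001, 0.002, 0.044, 0, 0.035, -0.001, 0.002, 0.044, 0, 0.035, -0.001, 0.002, 0.044, 0, 0.035, -0.001, 0.002, 0.044, 0, 0.035, -0.001, 0.002, 0.02, 0, 0.035, -0.001, 0.002, -0.02, 0, 0.035, -0.001, 0.002, -0.045, 0, 0.035, -0.001, 0.002, -0.045, 0],
  "newtons": 60
}}

```text
time: 7.88
eef_pos: [541.2, -249.7, 185.9]
ee_rot: [0.001, 0.691, 0.723, 0.0]
contact_force: [0.2, -0.0, -5.5]
gripper_width: 39.1
finger_force: 62.7
```

```bash
python3 -c "
from h import *
go((453.3,-158.5,180,-.862),(453.3,-158.5,94,-.862))"
```

```text
t 7.88 pos [ 541.2 -249.7  185.9] yang 0.045 w 39.1 j [-0.55  0.51 -0.15  0.91  0.    0.97]
(453.3, -158.5, 180, -0.862) -> [ 0.0951 -0.0837  0.0056] turn 0.907 tilt [-0.002  0.002 -1.   ]
(453.3, -158.5, 94, -0.862) -> [ 0.0952 -0.0839  0.0916] turn 0.907 tilt [-0.002  0.002 -1.   ]
```

>>> {"method": "apply_moves", "body": {
  "deltas": [0.035, 0.015, -0.014, 0, 0.15, 0.035, 0.03, -0.028, 0, 0.3, 0.035, 0.047, -0.042, 0, 0.46, 0.035, 0.063, -0.056, 0, 0.62, 0.035, 0.08, -0.07, 0, 0.78, 0.035, 0.095, -0.084, 0.006, 0.907, 0.035, 0.095, -0.084, 0.03, 0.907, 0.035, 0.095, -0.084, 0.05, 0.907, 0.035, 0.095, -0.084, 0.05, 0.907, 0.035, 0.095, -0.084, 0.05, 0.907]
}}

```text
time: 9.12
eef_pos: [452.1, -158.1, 134.4]
ee_rot: [-0.0, 0.938, 0.347, -0.0]
contact_force: [0.3, 0.2, -7.1]
gripper_width: 39.4
finger_force: 62.5
```

```bash
python3 -c "
from h import *
go((453.3,-158.5,93.7,-.862))"
```

```text
t 9.12 pos [ 452.1 -158.1  134.4] yang -0.862 w 39.4 j [-0.49  0.38 -0.53  0.67 -0.    1.94]
(453.3, -158.5, 93.7, -0.862) -> [0.0006 0.0011 0.0407] turn -0.0 tilt [-0.    -0.001 -1.   ]
```

>>> {"method": "apply_moves", "body": {
  "deltas": [0.035, 0.0006, 0.001, 0.015, 0, 0.035, 0.0006, 0.001, 0.028, 0, 0.035, 0.0006, 0.001, 0.036, 0, 0.035, 0.0006, 0.001, 0.039, 0, 0.035, 0.0006, 0.001, 0.041, 0, 0.035, 0.0006, 0.001, 0.041, 0, 0.035, 0.0006, 0.001, 0.041, 0]
}}

```text
time: 10.0
eef_pos: [453.1, -158.3, 94.4]
ee_rot: [-0.0, 0.938, 0.347, -0.0]
contact_force: [-5.9, 2.6, 9.6]
gripper_width: 39.2
finger_force: 64.6
```

>>> {"method": "apply_moves", "body": {
  "deltas": [0.045, 0, 0, 0, 0, 0.06, 0, 0, 0, 0, 0.075, 0, 0, 0, 0, 0.075, 0, 0, -0.005, 0, 0.0854, 0, 0, -0.03, 0, 0.0854, 0, 0, -0.06, 0, 0.0854, 0, 0, -0.065, 0, 0.0854, 0, 0, -0.065, 0]
}}

```text
time: 11.0
eef_pos: [453.5, -158.5, 158.5]
ee_rot: [0.0, 0.938, 0.347, 0.0]
contact_force: [-0.2, -0.2, -0.5]
gripper_width: 85.4
finger_force: 0.0
```

```bash
python3 -c "
from h import *
go((580.8,-194.6,150,-.72),(580.8,-194.6,85,-.72))"
```

```text
t 11.0 pos [ 453.5 -158.5  158.5] yang -0.862 w 85.4 j [-0.49  0.35 -0.5   0.73 -0.    1.94]
(580.8, -194.6, 150, -0.72) -> [0.0732 0.1103 0.0086] turn -0.142 tilt [ 0.     0.001 -1.   ]
(580.8, -194.6, 85, -0.72) -> [0.0732 0.1102 0.0736] turn -0.142 tilt [ 0.     0.001 -1.   ]
```

>>> {"method": "apply_moves", "body": {
  "deltas": [0.0854, 0.025, 0.037, 0, -0.05, 0.0854, 0.05, 0.075, 0, -0.1, 0.0854, 0.073, 0.11, 0.005, -0.142, 0.0854, 0.073, 0.11, 0.009, -0.142, 0.0854, 0.073, 0.11, 0.009, -0.142, 0.0854, 0.073, 0.11, 0.009, -0.142],
  "newtons": 30
}}

```text
time: 11.75
eef_pos: [579.3, -194.1, 149.1]
ee_rot: [-0.001, 0.911, 0.413, -0.0]
contact_force: [-0.2, -0.3, 0.2]
gripper_width: 85.5
finger_force: 0.0
```

```bash
python3 -c "
from h import *
go((580.8,-194.6,84.5,-.72))"
```

```text
t 11.75 pos [ 579.3 -194.1  149.1] yang -0.72 w 85.5 j [-0.44  0.57 -0.14  0.86 -0.    1.85]
(580.8, -194.6, 84.5, -0.72) -> [0.0006 0.0015 0.0646] turn -0.0 tilt [-0.    -0.001 -1.   ]
```

>>> {"method": "apply_moves", "body": {
  "deltas": [0.0854, 0.0006, 0.0012, 0.03, 0, 0.0854, 0.0006, 0.0012, 0.06, 0, 0.0854, 0.0006, 0.0012, 0.0646, 0, 0.0854, 0.0006, 0.0012, 0.0646, 0, 0.05, 0.0006, 0.0012, 0.0646, 0, 0.038, 0.0006, 0.0012, 0.0646, 0, 0.038, 0.0006, 0.0012, 0.0646, 0, 0.038, 0.0006, 0.0012, 0.0646, 0, 0.038, 0.0006, 0.0012, 0.0646, 0, 0.038, 0.0006, 0.0012, 0.0646, 0],
  "newtons": 30
}}

```text
time: 13.0
eef_pos: [582.1, -195.0, 85.9]
ee_rot: [0.001, 0.911, 0.413, 0.0]
contact_force: [-1.5, -0.0, 6.1]
gripper_width: 41.3
finger_force: 29.6
```

```bash
python3 -c "
from h import *
go((580.8,-194.6,165,-.72),(404.7,-200.1,170,-.862))"
```

```text
t 13.0 pos [ 582.1 -195.    85.9] yang -0.72 w 41.3 j [-0.44  0.65 -0.19  0.73 -0.    1.85]
(580.8, -194.6, 165, -0.72) -> [-0.0005 -0.0012 -0.0791] turn -0.0 tilt [ 0.     0.001 -1.   ]
(404.7, -200.1, 170, -0.862) -> [-0.1208 -0.1299 -0.0843] turn 0.142 tilt [ 0.     0.001 -1.   ]
```

>>> {"method": "apply_moves", "body": {
  "deltas": [0.038, 0, 0, -0.03, 0, 0.038, 0, 0, -0.07, 0, 0.038, -0.01, -0.01, -0.084, 0, 0.038, -0.04, -0.043, -0.084, 0.05, 0.038, -0.07, -0.075, -0.084, 0.1, 0.038, -0.1, -0.105, -0.084, 0.142, 0.038, -0.121, -0.13, -0.084, 0.142, 0.038, -0.121, -0.13, -0.07, 0.142, 0.038, -0.121, -0.13, -0.05, 0.142, 0.038, -0.121, -0.13, -0.05, 0.142, 0.038, -0.121, -0.13, -0.05, 0.142]
}}

```text
time: 14.38
eef_pos: [404.4, -200.1, 134.9]
ee_rot: [-0.0, 0.938, 0.347, -0.0]
contact_force: [0.2, -0.2, -0.5]
gripper_width: 41.0
finger_force: 30.6
```

```bash
python3 -c "
from h import *
go((404.7,-200.1,84.5,-.862))
p,d=bot.camera('scene');cv2.imwrite('pics/s4.png',cv2.resize(p[150:310,220:420],None,fx=3,fy=3))"
```

```text
t 14.38 pos [ 404.4 -200.1  134.9] yang -0.862 w 41.0 j [-0.62  0.33 -0.6   0.64  0.    1.81]
(404.7, -200.1, 84.5, -0.862) -> [0.0002 0.0003 0.0504] turn 0.0 tilt [-0. -0. -1.]
```

View pics/s4.png

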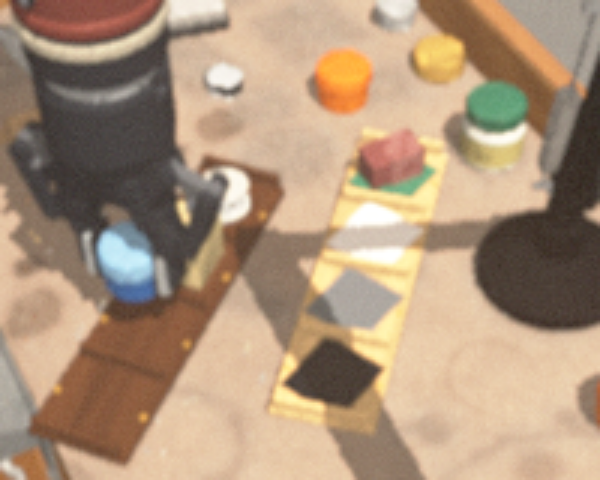

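The blue tub is held at (130,260), above its bay. The spool and the brass cube are behind it, and only the red block at (392,158) is left on the pale rack. Lowering the tub.

>>> {"method": "apply_moves", "body": {
  "deltas": [0.038, 0, 0, 0.02, 0, 0.038, 0, 0, 0.038, 0, 0.038, 0, 0, 0.046, 0, 0.038, 0, 0, 0.05, 0, 0.038, 0, 0, 0.0504, 0, 0.038, 0, 0, 0.0504, 0, 0.05, 0, 0, 0.0504, 0, 0.07, 0, 0, 0.0504, 0, 0.07, 0, 0, 0.0504, 0, 0.07, 0, 0, 0.04, 0, 0.0854, 0, 0, 0.01, 0, 0.0854, 0, 0, -0.02, 0]
}}

```text
time: 15.92
eef_pos: [404.1, -200.0, 156.3]
ee_rot: [-0.0, 0.938, 0.347, -0.0]
contact_force: [0.7, -0.0, -0.1]
gripper_width: 85.0
finger_force: 0.0
```

```bash
python3 -c "
from h import *
go((623.2,-147.7,150,0),(623.2,-147.7,94,0))"
```

```text
t 15.93 pos [ 404.1 -200.   156.3] yang -0.862 w 85.0 j [-0.62  0.3  -0.57  0.7   0.    1.81]
(623.2, -147.7, 150, 0) -> [0.2004 0.1029 0.0063] turn -0.862 tilt [-0. -0. -1.]
(623.2, -147.7, 94, 0) -> [0.2004 0.1029 0.0623] turn -0.862 tilt [-0. -0. -1.]
```

```bash
python3 -c "
from h import *
d=np.load('pics/top0.npy');W=pts('top',d)
for n,(a,b,c,e) in dict(jar=(85,140,255,305),orange=(138,178,190,235)).items():
    w=W[a:b,c:e].reshape(-1,3); w=w[(w[:,2]>15)&(w[:,2]<150)]; print(n,np.round(w.min(0)),np.round(w.max(0)))
"
```

```text
jar [ 667. -197.   15.] [ 754. -115.   56.]
orange [616. -70.  15.] [660. -26.  39.]
```

I'll grip the red block across its 28 mm sides, along world y. That keeps the fingers clear of the jar behind it.

>>> {"method": "apply_moves", "body": {
  "deltas": [0.07, 0.035, 0.02, 0, 0.12, 0.07, 0.075, 0.04, 0, 0.26, 0.07, 0.115, 0.06, 0, 0.4, 0.07, 0.155, 0.08, 0, 0.54, 0.07, 0.19, 0.097, 0, 0.68, 0.07, 0.2, 0.103, 0, 0.72, 0.07, 0.2, 0.103, 0.006, 0.72, 0.07, 0.2, 0.103, 0.006, 0.72, 0.07, 0.2, 0.103, 0.006, 0.72],
  "newtons": 40
}}

```text
time: 17.05
eef_pos: [622.3, -148.3, 149.1]
ee_rot: [-0.0, 1.0, -0.006, -0.0]
contact_force: [0.1, 0.9, 0.4]
gripper_width: 69.7
finger_force: 0.0
```

```bash
python3 -c "
from h import *
go((623.2,-147.7,95,-1.58))"
```

```text
t 17.05 pos [ 622.3 -148.3  149.1] yang -1.582 w 69.7 j [-0.35  0.62 -0.05  0.9  -0.    2.8 ]
(623.2, -147.7, 95, -1.58) -> [ 0.0009 -0.0006  0.0541] turn -0.002 tilt [-0.001 -0.    -1.   ]
```

>>> {"method": "apply_moves", "body": {
  "deltas": [0.07, 0.001, -0.0006, 0.03, 0, 0.07, 0.001, -0.0006, 0.053, 0, 0.07, 0.001, -0.0006, 0.053, 0, 0.04, 0.001, -0.0006, 0.053, 0, 0.022, 0.001, -0.0006, 0.053, 0, 0.022, 0.001, -0.0006, 0.053, 0, 0.022, 0.001, -0.0006, 0.053, 0, 0.022, 0.001, -0.0006, 0.053, 0, 0.022, 0.001, -0.0006, 0.053, 0],
  "newtons": 40
}}

```text
time: 18.18
eef_pos: [624.7, -147.7, 97.2]
ee_rot: [0.0, 1.0, -0.006, 0.001]
contact_force: [0.2, 0.5, 5.5]
gripper_width: 25.6
finger_force: 39.5
```

```bash
python3 -c "
from h import *
go((623.2,-147.7,170,-1.58),(356.1,-241.8,170,-.862))"
```

```text
t 18.18 pos [ 624.7 -147.7   97.2] yang -1.582 w 25.6 j [-0.35  0.68 -0.1   0.79 -0.    2.81]
(623.2, -147.7, 170, -1.58) -> [-0.0013  0.0001 -0.0728] turn -0.002 tilt [ 0.002  0.001 -1.   ]
(356.1, -241.8, 170, -0.862) -> [-0.2674  0.0971 -0.0732] turn -0.72 tilt [ 0.002  0.001 -1.   ]
```

>>> {"method": "apply_moves", "body": {
  "deltas": [0.022, 0, 0, -0.03, 0, 0.022, 0, 0, -0.065, 0, 0.022, -0.03, 0.01, -0.073, -0.06, 0.022, -0.07, 0.025, -0.073, -0.19, 0.022, -0.11, 0.04, -0.073, -0.32, 0.022, -0.15, 0.055, -0.073, -0.45, 0.022, -0.19, 0.07, -0.073, -0.58, 0.022, -0.23, 0.085, -0.073, -0.7, 0.022, -0.267, 0.097, -0.073, -0.72, 0.022, -0.267, 0.097, -0.05, -0.72, 0.022, -0.267, 0.097, -0.04, -0.72, 0.022, -0.267, 0.097, -0.04, -0.72]
}}

```text
time: 19.68
eef_pos: [356.0, -241.2, 135.6]
ee_rot: [-0.001, 0.938, 0.347, -0.0]
contact_force: [0.1, -0.5, -1.3]
gripper_width: 25.8
finger_force: 39.9
```

```bash
python3 -c "
from h import *
go((356.1,-241.8,95.5,-.862))
for n in('scene','top'):
    p,d=bot.camera(n);cv2.imwrite(f'pics/{n}5.png',p)
a=cv2.imread('pics/scene5.png')[170:270,215:345];b=cv2.imread('pics/top5.png')[200:370,215:400]
cv2.imwrite('pics/j5.png',np.vstack([cv2.resize(a,(400,300)),cv2.resize(b,(326,300))[:, :] if 0 else cv2.copyMakeBorder(cv2.resize(b,(326,300)),0,0,0,74,0)]))"
```

```text
t 19.68 pos [ 356.  -241.2  135.6] yang -0.862 w 25.8 j [-0.77  0.3  -0.65  0.62  0.    1.67]
(356.1, -241.8, 95.5, -0.862) -> [-0.0003  0.0006  0.0401] turn 0.0 tilt [-0.    -0.001 -1.   ]
```

View pics/j5.png

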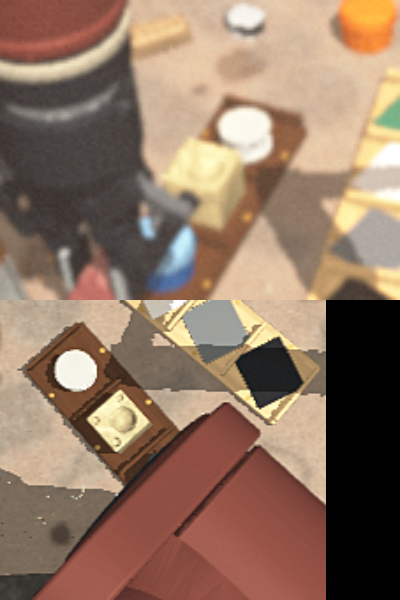

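The red block is held above the right bay, with the tub beside it and the cube and spool standing in their bays. Lowering and releasing it.

>>> {"method": "apply_moves", "body": {
  "deltas": [0.022, 0, 0, 0.015, 0, 0.022, 0, 0, 0.03, 0, 0.022, 0, 0, 0.037, 0, 0.022, 0, 0, 0.04, 0, 0.022, 0, 0, 0.0408, 0, 0.022, 0, 0, 0.0408, 0, 0.035, 0, 0, 0.0408, 0, 0.06, 0, 0, 0.0408, 0, 0.06, 0, 0, 0.0408, 0, 0.06, 0, 0, 0.025, 0, 0.06, 0, 0, -0.02, 0, 0.06, 0, 0, -0.06, 0]
}}

```text
time: 21.28
eef_pos: [355.8, -241.4, 197.2]
ee_rot: [-0.0, 0.938, 0.347, -0.0]
contact_force: [0.1, -0.9, -0.6]
gripper_width: 59.8
finger_force: 0.0
```

```bash
python3 -c "
from h import *
go((200,-450,250,-.862))"
```

```text
t 21.27 pos [ 355.8 -241.4  197.2] yang -0.862 w 59.8 j [-0.77  0.21 -0.57  0.79 -0.    1.67]
(200, -450, 250, -0.862) -> [-0.2541  0.0569 -0.0528] turn 0.0 tilt [-0. -0. -1.]
```

>>> {"method": "apply_moves", "body": {
  "deltas": [0.06, -0.03, 0.007, -0.05, 0, 0.06, -0.08, 0.018, -0.053, 0, 0.06, -0.13, 0.03, -0.053, 0, 0.06, -0.18, 0.04, -0.053, 0, 0.06, -0.23, 0.052, -0.053, 0, 0.06, -0.254, 0.057, -0.053, 0, 0.06, -0.254, 0.057, -0.053, 0, 0.06, -0.254, 0.057, -0.053, 0]
}}

```text
time: 22.28
eef_pos: [200.5, -449.4, 248.7]
ee_rot: [-0.0, 0.938, 0.347, 0.0]
contact_force: [0.4, -0.3, -0.5]
gripper_width: 59.8
finger_force: 0.0
```

Run:
```python
from h import *
p,d=bot.camera("top"); W=pts("top",d); z=W[...,2]; H=cv2.cvtColor(p,cv2.COLOR_BGR2HSV)
C=np.array([429,-179.3]); a=np.deg2rad(40.63); u=np.array([np.cos(a),np.sin(a)]); xr=np.array([np.sin(a),-np.cos(a)])
for nm,yb,zt in [("red",-96,35),("blue",-32,44),("brass",32,48),("spool",96,28)]:
    q=W[...,:2]-C; m=big((abs(q@u-yb)<36)&(abs(q@xr)<45)&(z>zt-7)&(z<zt+6))
    r=rect(m,"top",zt-1); e=np.array(r[0])-C
    print(nm,"rack x",round(e@xr,1),"y",round(e@u-yb,1),np.round(r[1],1),round(r[2],1),"ztop",round(np.median(z[m]),1))
cv2.imwrite("pics/top6.png",cv2.resize(p[130:365,220:405],None,fx=2.5,fy=2.5,interpolation=cv2.INTER_CUBIC))
```

```text
red rack x -0.1 y -0.4 [43.8 27.2] 41.1 ztop 33.5
blue rack x 0.9 y -0.6 [41.5 41.1] 88.7 ztop 42.0
brass rack x 0.4 y 0.6 [40.3 39.8] 40.6 ztop 47.0
spool rack x 1.8 y -0.4 [35.4 34.5] 52.0 ztop 27.8
```

View pics/top6.png

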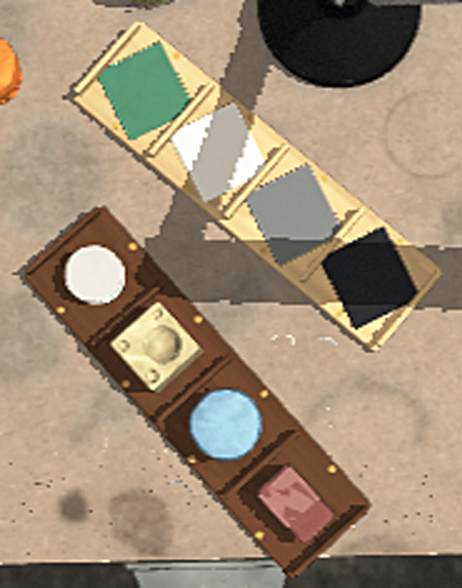

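All four stand within 2 mm of their bay centres on the dark rack. Left to right they are spool (95,275), brass (157,347), blue (226,425) and red (296,505), which is the reverse order. The gripper is clear.

```bash
python3 -c "
from station import bot
print(bot.sign_off())"
```

```text
the job is handed in; nothing more can be done
None
```

The job is handed in at about 22 s: spool, brass cube, blue tub and red block (left to right, the reverse order) stand upright on the dark rack, each within about 2 mm of its bay centre, let go and with the arm clear; the red block's long side now runs along the row.

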